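Put the coffee grinder into service mode with its key

ROBOT

A 6-joint arm with a two-finger parallel gripper is mounted at the origin on the work surface. World frame = base frame: x ahead of the robot, y to its left, z up, the work surface at z = 0. Lengths are in mm, angles in rad, forces in N, time in s.
With the tool pointing down it reaches from about 350 to 875 mm from the base axis. Payload 4.2 kg.
Tool frame: the origin (TCP) lies on the mounting face of the last link; the fingertips stand 173 mm ahead of it and the grasp point (between the pads) lies grip_point_offset ahead of it (grip_point_offset is the distance from the TCP to the grasp point, in mm); z points along the fingers, y is the line along which they close (so a half turn about z gives the same grasp; the last joint's range is limited). The gripper opens to 85 mm and grips with 20 to 120 N. Pads are 22 mm wide; open, the fingers measure 114 mm over their backs; the gripper's body (76 mm by 85 mm) begins 54 mm behind the grasp point. The pads swing forward as they close: fully open they stand 13 mm farther back than shut.
Start: joints at [1.505, 0.385, 0.008, 0, -1.194, -0.259], TCP at [199.417, 592.311, 404.712] pointing down, gripper open.
Joint ranges: [-3.14, 3.14], [-1.21, 2.06], [-1.07, 1.41], [-3.16, 2.05], [-2.99, -0.16], [-3.1, 3.1]. Speed limits (rad/s): [2.79, 2.79, 3.14, 3.14, 3.14, 3.14].

INTERFACE

Orientations are given as a unit quaternion [x, y, z, w].
In Python, from bench import read_state, get_image, job_done, recognise, place_of, grip_point_offset gives the robot as it stands. The module is installed in compiled form; this text tells all that it offers.
- The arm moves only by the tool carry_out, never from a script. Its arguments are lists of equal length, an entry for each row: "slide": the shift along the tool's x, y, z in m, a list of three; "roll": the turn about the tool's z in degrees; "claw": the finger opening in m, from 0 to 0.0854. A call has 1 to 8 rows; each row is the pose to reach, as a shift and turn from the pose commanded when the call began, along the tool's axes at that moment; what a row does not reach only later rows make up. A row lasts 1/8 s, in which the tool goes at most 62.5 mm and 10.7 degrees, less where a joint would pass 70% of its speed; a pose out of reach is approached as far as the arm can. A call with a gripper value outside its range is refused whole. The fingers move at their own pace and stop on an object; the grip force is fixed at half the most. Time passes only in rows, so rows that repeat a pose let the fingers close. It gives the time, the measured TCP pose, the force, the opening and the grip force at its end, in the units of the state.
- read_state(): the state, without advancing time (a new reading comes with each control period).
- get_image(name): name is "scene" or "top" or "wrist"; returns a dict with "img" (384x512x3 uint8, red, green, blue), "z_map" (384x512 float32, mm along the optical axis (not along the pixel's ray), 0 where there is no reading), "mtx" (3x3 intrinsics, pixels), "world_from_camera" (4x4, takes a point from camera to world coordinates); the wrist camera has in their place "T_tool_cam" (4x4, takes a point from camera to tool coordinates, whose origin is the TCP and whose axes are the flange's). Camera axes: x right, y up, looking along -z (the intrinsics and any distortion apply to the point x, -y, -z); pixel columns grow to the right and rows downward; lengths in mm; the calibration is good to about 2 mm. A picture is of the moment at which its call begins: read the wrist's pose just before it.
- job_done(): hands the job in; it is judged then, once.
Trained networks look in a picture, given as the dict that the camera call returned (one of the last four; its "shot" number tells which), for a name from the list of things; names that differ only in an ending like _2 or _b are one class to them, and where a whole thing is asked for, a point or a joint stands for the part that bears it (a point fixed in the world has none). Each returns a list of dicts, best first, with "conf" (0 to 1); they miss things now and then, are a little off and sometimes report something else, mostly with a low value. They report only what shows in the picture. A call takes as long as a camera call.
- recognise(picture, thing): "at" ([column, row] in pixels, amid what is visible of it).
- place_of(picture, thing): "at" ([column, row] in pixels: a listed point, or the origin of a listed thing).
The state is a dict: "clock": time; "joints": joint angles; "joint_vel": joint speeds; "joint_efforts": joint torques, N m; "position": TCP position; "ee_rot": TCP orientation; "contact_force": force on the tool from outside, world axes, zero at the start; "wrist_torque": the same for the moment, N m; "gripper_width": finger opening in mm; "grasp_force": force on a finger pad.
Only numpy, scipy, OpenCV 4.12 (cv2) and the standard library are available. Lean on these libraries where they do the work, as an engineer would, in place of code of your own. Each camera call takes 0.05 s, during which the arm holds its last target. There are 200 camera calls.

TASK

Clear the coffee grinder for service: first squeeze the sprung trigger fully against the fixed purge grip and let it spring back. Then take the service key from its wooden stand, work it past the sticky pins until it is fully home in the key switch on top of the grinder control box, and only then turn it a quarter turn clockwise (seen from above) to its stop. The switch springs back, so finish while still gripping the key and holding it turned; leave the jug, cup, tamper and carton where they are.

Things in the scene. Friction and masses are not known exactly. Their poses are not given: they have to be found in the camera images.
- purge_grip: Fixed purge grip: black upright bar 20 mm thick (x), 26 mm wide (y), 41 to 125 mm above the counter, on a foot block and a round base 90 mm across. Origin at the centre of the base's underside, below the bar's centre; z up. A steel trigger stands on its -x side: squeeze the two together along x, from above. Squeezed, bar and trigger span x = -18 to +10 mm; released, -34 to +10 mm at the top.
- trigger (a joint): Trigger angle, rad: 0 released, 0.20 fully squeezed (hard stop, trigger upright and parallel to the bar). It hinges at its lower end, 40 mm above the counter; a spring brings it back, about 6 N near its top when fully squeezed.
- trigger_tip (a point): Middle of the trigger's free upper end, about 120 mm above the counter. The trigger is a steel bar 7 mm thick, 18 mm wide, 82 mm long, leaning away from the grip when released; its top moves 16 mm. Axes as purge_grip when released.
- key_stand: Fixed wooden block 64 x 64 x 36 mm with a slot in its top in which the key stands upright. Origin at the centre of its underside, z up.
- key: Loose service key, about 60 g, upright in the stand, handle up. Origin at the blade's tip, z up, x along the blade's width. Steel blade 16 mm (x) by 5 mm (y), 28 mm long, rounded tip; flange 28 x 16 mm at z 28 to 32 mm; flat black handle 34 mm (x) by 10 mm (y) at z 32 to 78 mm. In the stand its origin is 8 mm above the counter. A half turn about z makes no difference: it goes in either way.
- key_shoulder (a point): Centre of the underside of the key's flange, on the key's axis 28 mm above the tip; axes as the key. When the key is fully home it touches the plug face at slot_mouth.
- lock_box: Fixed grinder control box, aluminium, 170 (x) x 140 (y) x 85 mm high, the key switch at the middle of its top inside a dark bezel ring 58 mm across that rises 3 mm. Origin at the centre of its underside, z up.
- slot_mouth (a point): Centre of the key slot's mouth on the steel plug's face, 87 mm above the counter; turns with the plug; x along the slot, z up. Slot 17.6 mm (x) by 6.6 mm (y), over 30 mm deep, mouth bevelled 3 mm all round. Two sprung sticky pins stick into it from its long sides, 11 and 18 mm down, and drag on the key: straight in takes up to 15 N, about 5 N while rocking its yaw 3 degrees.
- plug (a joint): Angle of the key switch plug, rad: 0 at rest, grows clockwise seen from above, hard stop at 1.6. A spring turns it back (about 0.1 N m at the stop). The key has about 7 degrees of play in the slot, so the plug trails the key by that much.
- pitcher: Steel milk jug, 84 mm across, 110 mm high, handle at +y: leave alone. Origin centre of underside.
- cup: White ceramic cup, 84 mm across, 65 mm high, handle at +y: leave alone. Origin centre of underside.
- tamper: Steel coffee tamper, 58 mm across, 80 mm high: leave alone. Origin centre of underside.
- carton: Cardboard carton 60 x 90 x 140 mm: leave alone. Origin centre of underside.

How it is judged:
By the outcome, as a careful person would: the job done as asked, in the order asked, and still so for the second after the job is handed in, while the arm keeps its last pose, push and grip.
It also fails if it takes over 64 s, if anything falls off the work surface, if the arm or the gripper's body presses on something with over 40 N, if the wrist force passes 120 N, or if a joint passes its speed limit or range.

## Working session

There is one attempt and no reset: what is moved stays moved. The work goes in short steps, Python scripts to look and compute and a tool call to move; the robot and the scene stay as the last step left them, time stands still between calls to the robot, and variables do not carry over. Pictures are saved under pics/ and viewed, at most 10 in all, crops included, and the job is handed in when it is done.

Besides the shell and the picture viewer there is one more tool, called after ">>>" by a JSON object that holds its "method" and its "body", one argument or row to a line. carry_out: Moves the arm, as the interface text tells. Its arguments: {"type":"object","properties":{"slide":{"type":"array"},"roll":{"type":"array"},"claw":{"type":"array"}},"required":["slide","roll","claw"]}

```bash
mkdir -p pics; cat > h.py <<'E'
import numpy as np, cv2
from scipy.spatial.transform import Rotation as R
from bench import *
def ray(p,uv,T):
    K=p["mtx"]; d=np.array([(uv[0]-K[0,2])/K[0,0],-(uv[1]-K[1,2])/K[1,1],-1.])
    return T[:3,3],T[:3,:3]@d
def pose(s):
    T=np.eye(4);T[:3,:3]=R.from_quat(s["ee_rot"]).as_matrix();T[:3,3]=s["position"];return T
def shot(n):
    s=read_state();p=get_image(n)
    T=p["world_from_camera"] if n!="wrist" else pose(s)@p["T_tool_cam"]
    return p,np.array(T)
def atz(p,uv,T,z):
    o,d=ray(p,uv,T);return o+d*(z-o[2])/d[2]
def depth(p,uv,T):
    o,d=ray(p,uv,T);z=p["z_map"][int(round(uv[1])),int(round(uv[0]))];return o+d*z
def cloud(p,T):
    h,w=p["z_map"].shape;u,v=np.meshgrid(np.arange(w),np.arange(h));K=p["mtx"];z=p["z_map"]
    c=np.stack([(u-K[0,2])/K[0,0]*z,-(v-K[1,2])/K[1,1]*z,-z],-1)
    return c@T[:3,:3].T+T[:3,3]
E
python3 - <<'E'
from h import *
np.set_printoptions(precision=1,suppress=True)
print(grip_point_offset,read_state())
H=dict(purge_grip=0,trigger_tip=120,key_stand=0,key=8,key_shoulder=36,lock_box=0,slot_mouth=87,pitcher=0,cup=0,tamper=0,carton=0)
ims=[]
for n in("top","scene"):
    p,T=shot(n);ims.append(p["img"]);print(n,T[:3,3],p["mtx"][0,0],[k for k in p])
    for k,z in H.items():
        for r in place_of(p,k)[:2]: print(k,np.round(r["at"],1),round(r["conf"],2),atz(p,r["at"],T,z))
cv2.imwrite("pics/a.png",ims[0][:,:,::-1]);cv2.imwrite("pics/b.png",ims[1][:,:,::-1])
E
```

```text
154.70000000000002 {'clock': 0.0, 'joints': array([ 1.5,  0.4,  0. , -0. , -1.2, -0.3]), 'joint_vel': array([0., 0., 0., 0., 0., 0.]), 'joint_efforts': array([ -0. , -39.2,  18.8,   4.2,  -0. ,   0. ]), 'position': array([199.3, 592.1, 403.6]), 'ee_rot': array([ 1. , -0.2, -0. ,  0. ]), 'contact_force': array([-0.5, -0.3, -0.5]), 'wrist_torque': array([-0., -0.,  0.]), 'grasp_force': 0.0, 'gripper_width': 85.37525965057819}
top [496.2 -35.9 941.3] 360.57717541273286 ['img', 'z_map', 'mtx', 'world_from_camera', 'shot']
purge_grip [353.2 216.7] 0.58 [ 525.5 -295.2    0. ]
trigger_tip [379.6 230.5] 0.44 [ 490.5 -322.4  120. ]
key_stand [138.1 248.9] 0.83 [440.9 261.5   0. ]
key [139.1 250. ] 0.43 [438.6 256.4   8. ]
key_shoulder [139.6 244.7] 0.52 [453.3 246.9  36. ]
lock_box [239.2 214.4] 0.81 [530.3   3.8   0. ]
lock_box [238.  131.2] 0.47 [751.3   9.1   0. ]
slot_mouth [235.1 212.2] 0.69 [532.3   9.9  87. ]
slot_mouth [240.2 214.8] 0.16 [526.2  -2.2  87. ]
pitcher [160.1 138.4] 0.55 [729.7 214.1   0. ]
cup [322.3 140.1] 0.91 [ 729.5 -215.9    0. ]
tamper [237.5 131.1] 0.85 [751.6  10.5   0. ]
tamper [238.7 214.5] 0.17 [530.    5.1   0. ]
carton [391.2 162.4] 0.6 [ 670.8 -400.2    0. ]
scene [1099.   444.8  624.1] 366.044934184648 ['img', 'z_map', 'mtx', 'world_from_camera', 'shot']
purge_grip [213.1 173.3] 0.95 [ 517.8 -299.1    0. ]
trigger_tip [209.9 132.7] 0.62 [ 495.3 -327.2  120. ]
key_stand [387.7 252.5] 0.88 [450.9 248.1   0. ]
key_stand [221.3 266.6] 0.28 [750.6   1.    0. ]
key_shoulder [394.2 244.7] 0.73 [455.8 258.2  36. ]
lock_box [286.3 220.2] 0.74 [528.4   3.4   0. ]
pitcher [303.2 321.7] 0.82 [733.7 219.9   0. ]
cup [173.1 217.6] 0.67 [ 726.2 -215.2    0. ]
tamper [219.8 268.9] 0.92 [757.4   3.7   0. ]
carton [149.8 182.8] 0.81 [ 680.9 -394.5    0. ]
carton [389.3 252.9] 0.65 [449.4 251.4   0. ]
```

View pics/a.png

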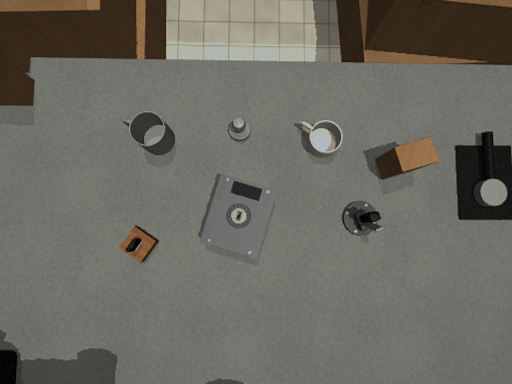

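View pics/b.png

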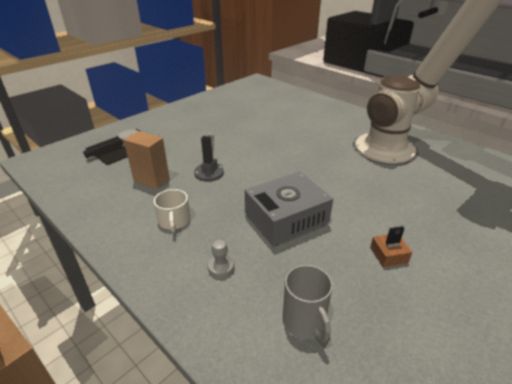

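Top view: grip at about (365,217) with its trigger to the lower right, stand at (139,244), box at (239,215). The scene view agrees. I'll fly by the stand and box at height on the way to the grip.

```bash
cat >> h.py <<'E'
def go(xyz,yang=None,s=None):
    """slide (m) / roll (deg) bringing grasp point to xyz with tool y along angle yang (deg, mod 180)"""
    s=s or read_state();T=pose(s);M=T[:3,:3]
    g=T[:3,3]+M[:,2]*grip_point_offset
    out=M.T@(np.array(xyz)-g)/1000; a=np.degrees(np.arctan2(M[1,1],M[0,1])); r=0
    if yang is not None: r=-((yang-a+90)%180-90)
    print("slide",np.round(out,4),"roll",round(r,2),"now yang",round(a,2),"g",np.round(g,1),"j6",round(s["joints"][5],2))
E
python3 - <<'E'
from h import *
p,T=shot("wrist");print(p["T_tool_cam"].round(2))
go((440,200,290));go((530,-20,290));go((515,-290,290))
E
```

```text
[[-0.    0.96  0.26 66.47]
 [ 1.    0.   -0.    0.34]
 [-0.    0.26 -0.96 32.  ]
 [ 0.    0.    0.    1.  ]]
slide [ 0.3532  0.295  -0.04  ] roll 0 now yang -108.61 g [199.4 592.3 250. ] j6 -0.26
slide [ 0.5087  0.4748 -0.04  ] roll 0 now yang -108.61 g [199.4 592.3 250. ] j6 -0.26
slide [ 0.5807  0.7354 -0.04  ] roll 0 now yang -108.61 g [199.4 592.3 250. ] j6 -0.26
```

>>> {"method": "carry_out", "body": {
  "slide": [
    [0.378,0.244,0],
    [0.378,0.244,0],
    [0.378,0.244,0],
    [0.378,0.244,0],
    [0.378,0.244,0],
    [0.378,0.244,0],
    [0.378,0.244,0],
    [0.378,0.244,0]
  ],
  "roll": [0,0,0,0,0,0,0,0],
  "claw": [0.085,0.085,0.085,0.085,0.085,0.085,0.085,0.085]
}}

```text
clock: 2.25
position: [481.3, 237.7, 404.7]
ee_rot: [0.986, -0.164, 0.0, 0.0]
contact_force: [0.2, 0.8, -0.8]
gripper_width: 84.9
grasp_force: 0.0
```

```bash
cat >> h.py <<'E'
def look(names,fn=None):
    p,T=shot("wrist");np.set_printoptions(precision=1,suppress=True)
    H=dict(purge_grip=0,trigger_tip=120,key_stand=0,key=8,key_shoulder=36,lock_box=0,slot_mouth=87)
    for k in names:
        for r in place_of(p,k)[:2]: print(k,np.round(r["at"],1),round(r["conf"],2),atz(p,r["at"],T,H[k]))
    if fn: cv2.imwrite(fn,p["img"][:,:,::-1])
    return p,T,cloud(p,T)
def rect(c,lo,hi,near=None,rad=60):
    m=(c[...,2]>lo)&(c[...,2]<hi)
    if near is not None: m&=np.hypot(c[...,0]-near[0],c[...,1]-near[1])<rad
    q=c[m][:,:2].astype(np.float32)
    if len(q)<5: print("few",len(q));return
    print("rect z",lo,hi,"n",len(q),"mean",q.mean(0),"median z",np.median(c[m][:,2]),cv2.minAreaRect(q))
E
python3 - <<'E'
from h import *
p,T,c=look(["key_stand","key","key_shoulder"],"pics/c.png")
rect(c,28,42,(450,250));rect(c,78,95,(450,250));rect(c,50,95,(450,250));go((0,0,0))
E
```

```text
key_stand [252.4 186.8] 0.83 [455.5 247.1   0. ]
key [248.8 188.8] 0.87 [456.4 251.3   8. ]
key_shoulder [248.2 195.1] 0.73 [456.5 251.6  36. ]
rect z 28 42 n 2722 mean [456.3 252. ] median z 34.97886889467233 ((453.5421447753906, 253.18673706054688), (63.972137451171875, 64.56420135498047), 55.60736083984375)
rect z 78 95 n 351 mean [454.9 252.7] median z 84.44489144800474 ((453.8039855957031, 253.22442626953125), (10.241732597351074, 33.738555908203125), 56.028221130371094)
rect z 50 95 n 443 mean [456.8 251.8] median z 84.01458403635309 ((453.92584228515625, 253.1422882080078), (10.241732597351074, 34.032413482666016), 56.028221130371094)
slide [-0.4  0.4  0.2] roll 0 now yang -108.58 g [479.4 241.  250. ] j6 0.48
```

View pics/c.png

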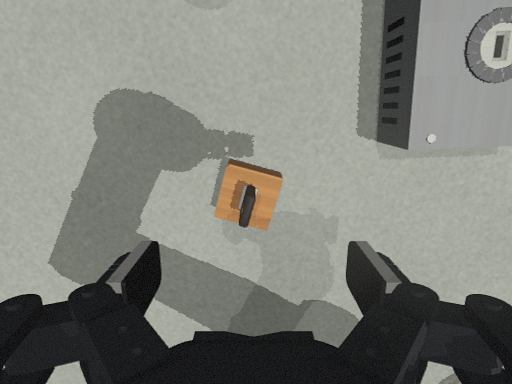

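Wrist view: stand at (250,193), with the dark key handle at (248,203) nearly vertical in the image. The depth rectangles match the given sizes: key at (453.9, 253.2), its thin direction at 56°. On to the box.

>>> {"method": "carry_out", "body": {
  "slide": [
    [0.152,0.208,0],
    [0.152,0.208,0],
    [0.152,0.208,0],
    [0.152,0.208,0],
    [0.152,0.208,0],
    [0.152,0.208,0]
  ],
  "roll": [0,0,0,0,0,0],
  "claw": [0.085,0.085,0.085,0.085,0.085,0.085]
}}

```text
clock: 3.2
position: [557.4, -4.2, 404.6]
ee_rot: [0.987, -0.161, -0.0, -0.0]
contact_force: [0.6, 0.7, -1.1]
gripper_width: 85.4
grasp_force: 0.0
```

```bash
python3 - <<'E'
from h import *
p,T,c=look(["lock_box","slot_mouth"],"pics/d.png")
rect(c,80,86.5,(530,5),115);rect(c,-50,79,(530,3),14);rect(c,-50,79,(530,3),20);go((546,-310,250))
E
```

```text
lock_box [252.6 192.8] 0.61 [524.1   7.4   0. ]
slot_mouth [255.8 213.6] 0.96 [525.8   3.4  87. ]
rect z 80 86.5 n 22328 mean [530.6  -0.5] median z 84.12023186710559 ((523.7418823242188, 1.6032791137695312), (140.48170471191406, 170.73529052734375), 73.57410430908203)
rect z -50 79 n 41 mean [522.8   1.5] median z 67.22505942647547 ((522.9249877929688, 1.6560182571411133), (6.514032363891602, 15.183103561401367), 71.59337615966797)
rect z -50 79 n 108 mean [517.8   3.3] median z 63.10218287889836 ((521.1517333984375, 2.2461328506469727), (6.514032363891602, 18.920860290527344), 71.59337615966797)
slide [0.1 0.3 0. ] roll 0 now yang -108.45 g [557.2  -3.3 250.1] j6 0.96
```

View pics/d.png

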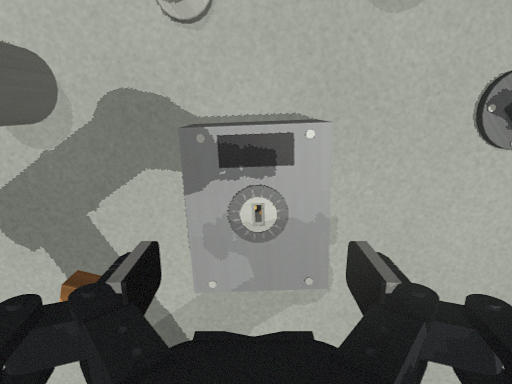

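Wrist view: plug slot at (258,214), long side along the image vertical, clear in the bezel at the box's middle. Slot at about (524, 2), thin direction at 73°. Now the purge grip.

>>> {"method": "carry_out", "body": {
  "slide": [
    [0.087,0.294,0],
    [0.087,0.294,0],
    [0.087,0.294,0],
    [0.087,0.294,0],
    [0.087,0.294,0],
    [0.087,0.294,0],
    [0.087,0.294,0]
  ],
  "roll": [0,0,0,0,0,0,0],
  "claw": [0.085,0.085,0.085,0.085,0.085,0.085,0.085]
}}

```text
clock: 4.22
position: [546.5, -310.4, 404.6]
ee_rot: [0.987, -0.161, -0.0, -0.0]
contact_force: [0.0, -0.1, 0.6]
gripper_width: 84.9
grasp_force: 0.0
```

```bash
python3 - <<'E'
from h import *
p,T,c=look(["purge_grip","trigger_tip"],"pics/e.png")
rect(c,121,130,(515,-300));rect(c,105,121,(515,-300),45);rect(c,50,105,(515,-300),45);rect(c,-8,30,(515,-300),30);go((500,-310,250))
E
```

```text
purge_grip [262.3 182.5] 0.85 [ 521.7 -314.2    0. ]
trigger_tip [283.8 240. ] 0.59 [ 494.9 -321.6  120. ]
rect z 121 130 n 604 mean [ 522.8 -311.5] median z 123.62764062392522 ((513.3602294921875, -315.1233825683594), (38.955142974853516, 25.054580688476562), 23.64334487915039)
rect z 105 121 n 512 mean [ 510.6 -317.9] median z 115.95294378760241 ((511.3307800292969, -315.60064697265625), (44.907325744628906, 26.186445236206055), 22.387325286865234)
rect z 50 105 n 635 mean [ 519.8 -316.4] median z 88.92170442732498 ((514.2910766601562, -315.0535888671875), (39.034629821777344, 24.779146194458008), 21.88102912902832)
rect z -8 30 n 656 mean [ 523.6 -286.6] median z 11.127243161520738 ((523.44189453125, -293.7471618652344), (38.81783676147461, 59.27206039428711), 35.00215148925781)
slide [-0.  0.  0.] roll 0 now yang -108.45 g [ 546.7 -309.8  250.4] j6 1.51
```

View pics/e.png

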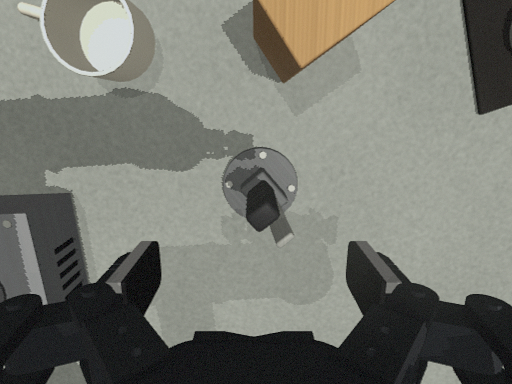

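Wrist view: black bar top at (262,203), trigger tip at (284,240) below right. The combined rectangle is 44.9 x 26 mm, as given, so the squeeze centre is about (518.7, -312.5) with its axis at 22.4°.

```bash
python3 - <<'E'
from h import *
go((518.7,-312.5,250),22.4);go((518.7,-312.5,105),22.4)
E
```

```text
slide [-0.0256  0.0115  0.0004] roll 49.15 now yang -108.45 g [ 546.7 -309.8  250.4] j6 1.51
slide [-0.0257  0.0115  0.1454] roll 49.15 now yang -108.45 g [ 546.7 -309.8  250.4] j6 1.51
```

>>> {"method": "carry_out", "body": {
  "slide": [
    [-0.0256,0.0115,0.03],
    [-0.0256,0.0115,0.06],
    [-0.0256,0.0115,0.06],
    [-0.0256,0.0115,0.06],
    [-0.0256,0.0115,0.06],
    [-0.0256,0.0115,0.06]
  ],
  "roll": [49.1,49.1,49.1,49.1,49.1,49.1],
  "claw": [0.085,0.085,0.085,0.085,0.085,0.085]
}}

```text
clock: 5.12
position: [518.6, -313.1, 345.1]
ee_rot: [0.831, -0.556, 0.0, -0.0]
contact_force: [0.6, 0.6, 0.8]
gripper_width: 84.9
grasp_force: 0.0
```

```bash
python3 - <<'E'
from h import *
p,T,c=look(["purge_grip","trigger_tip"],"pics/f.png")
rect(c,110,130,(515,-313),40);rect(c,122,130,(515,-313),40);go((518.7,-312.5,105),22.4)
E
```

```text
purge_grip [253.6 177.6] 0.78 [ 516.8 -311.5    0. ]
purge_grip [144.1  20. ] 0.61 [ 663.6 -408.1    0. ]
trigger_tip [291.8 212.8] 0.64 [ 495.2 -323.6  120. ]
trigger_tip [ 36.1 188.1] 0.46 [ 652.7 -276.6  120. ]
rect z 110 130 n 1591 mean [ 516.6 -315.5] median z 122.80626746382475 ((511.5381774902344, -316.4422302246094), (43.5772705078125, 25.585649490356445), 23.824811935424805)
rect z 122 130 n 953 mean [ 522.3 -311.5] median z 123.53429870185869 ((522.3123779296875, -311.30328369140625), (18.27547264099121, 24.257444381713867), 21.99973487854004)
slide [-0.  -0.   0.1] roll 0.03 now yang -157.57 g [ 518.4 -313.7  190.2] j6 0.67
```

View pics/f.png

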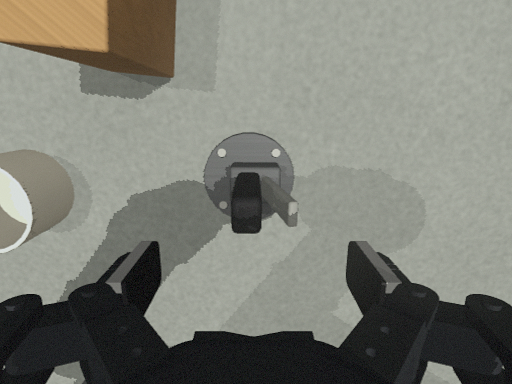

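The bar at (246,200) and trigger tip at (291,213) both lie between the fingers, and the alignment is good. Descend.

>>> {"method": "carry_out", "body": {
  "slide": [
    [0,0,0.045],
    [0,0,0.085],
    [0,0,0.085]
  ],
  "roll": [0,0,0],
  "claw": [0.085,0.085,0.085]
}}

```text
clock: 5.65
position: [517.2, -313.8, 256.7]
ee_rot: [0.831, -0.557, -0.004, 0.001]
contact_force: [0.2, -0.2, -0.2]
gripper_width: 84.9
grasp_force: 0.0
```

>>> {"method": "carry_out", "body": {
  "slide": [
    [0,0,0],
    [0,0,0],
    [0,0,0],
    [0,0,0],
    [0,0,0],
    [0,0,0]
  ],
  "roll": [0,0,0,0,0,0],
  "claw": [0.035,0.03,0.025,0.02,0.015,0.015]
}}

```text
clock: 6.4
position: [520.0, -313.5, 262.1]
ee_rot: [0.831, -0.556, 0.002, -0.001]
contact_force: [4.1, 5.2, 4.8]
gripper_width: 25.3
grasp_force: 60.3
```

>>> {"method": "carry_out", "body": {
  "slide": [
    [0,0,0],
    [0,0,0],
    [0,0,0],
    [0,0,0]
  ],
  "roll": [0,0,0,0],
  "claw": [0.01,0.01,0.01,0.01]
}}

```text
clock: 6.9
position: [520.0, -313.5, 262.1]
ee_rot: [0.831, -0.556, 0.002, -0.001]
contact_force: [4.4, 4.3, 5.3]
gripper_width: 25.3
grasp_force: 60.3
```

```bash
python3 - <<'E'
from h import *
p,T,c=look(["trigger_tip"],"pics/g.png")
rect(c,105,130,(515,-313),40);go((518.7,-312.5,105),22.4)
s=read_state();print(s["gripper_width"],s["grasp_force"],s["contact_force"])
cv2.imwrite("pics/g.png",cv2.resize(p["img"][100:384,100:412,::-1],None,fx=1.8,fy=1.8))
E
```

```text
trigger_tip [276.4 287.7] 0.68 [ 510.8 -315.3  120. ]
rect z 105 130 n 6494 mean [ 521.7 -317.1] median z 122.5846580293618 ((519.3222045898438, -313.67327880859375), (64.49002838134766, 27.343461990356445), 21.83698844909668)
slide [-0.  0.  0.] roll 0.04 now yang -157.56 g [ 520.7 -313.8  107.4] j6 0.67
25.439007836101858 60.25752782821655 [4.7 5.2 4.7]
```

View pics/g.png

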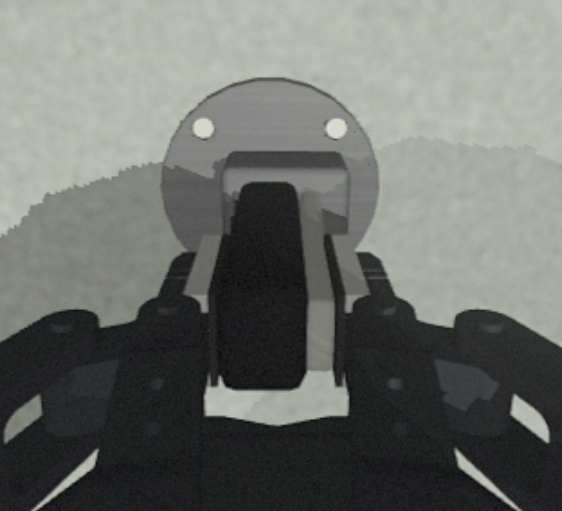

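The crop shows the trigger (318,290) upright and parallel against the bar, with both pads closed on it: fully squeezed. Release and rise.

>>> {"method": "carry_out", "body": {
  "slide": [
    [0,0,0],
    [0,0,0],
    [0,0,0],
    [0,0,0],
    [0,0,-0.05],
    [0,0,-0.11],
    [0,0,-0.145],
    [0,0,-0.145]
  ],
  "roll": [0,0,0,0,0,0,0,0],
  "claw": [0.085,0.085,0.085,0.085,0.085,0.085,0.085,0.085]
}}

```text
clock: 8.0
position: [518.6, -314.5, 408.9]
ee_rot: [0.831, -0.557, 0.004, -0.001]
contact_force: [0.3, 0.4, -0.3]
gripper_width: 85.0
grasp_force: 0.0
```

```bash
python3 - <<'E'
from h import *
p,T,c=look(["trigger_tip"])
rect(c,110,130,(515,-313),40);go((453.9,253.2,160),56);go((453.9,253.2,160),None)
E
```

```text
trigger_tip [285.  192.2] 0.64 [ 494.3 -323.5  120. ]
rect z 110 130 n 936 mean [ 516.4 -314.9] median z 122.7846381221515 ((510.7520446777344, -315.4581298828125), (43.727752685546875, 26.53250503540039), 21.84861946105957)
slide [-0.5 -0.2  0.1] roll -33.72 now yang -157.72 g [ 518.  -314.   249.8] j6 0.67
slide [-0.5 -0.2  0.1] roll 0 now yang -157.72 g [ 518.  -314.   249.8] j6 0.67
```

Trigger back to released (span 43.7 mm). Now to the key.

>>> {"method": "carry_out", "body": {
  "slide": [
    [-0.549,-0.156,0.05],
    [-0.549,-0.156,0.05],
    [-0.549,-0.156,0.05],
    [-0.549,-0.156,0.05],
    [-0.549,-0.156,0.05],
    [-0.549,-0.156,0.05],
    [-0.549,-0.156,0.05],
    [-0.549,-0.156,0.05]
  ],
  "roll": [-33.7,-33.7,-33.7,-33.7,-33.7,-33.7,-33.7,-33.7],
  "claw": [0.085,0.085,0.085,0.085,0.085,0.085,0.085,0.085]
}}

```text
clock: 9.1
position: [461.5, 182.5, 359.5]
ee_rot: [0.956, -0.292, -0.001, 0.001]
contact_force: [0.1, -0.2, -0.5]
gripper_width: 85.0
grasp_force: 0.0
```

>>> {"method": "carry_out", "body": {
  "slide": [
    [0,0,0],
    [0,0,0]
  ],
  "roll": [0,0],
  "claw": [0.085,0.085]
}}

```text
clock: 9.35
position: [462.0, 180.6, 359.8]
ee_rot: [0.956, -0.292, -0.001, 0.001]
contact_force: [0.6, 0.2, 0.7]
gripper_width: 85.0
grasp_force: 0.0
```

```bash
sed -i 's/np.round(out,4)/list(np.round(out,4).tolist())/' h.py; python3 - <<'E'
from h import *
p,T,c=look(["key","key_shoulder"])
rect(c,28,42,(450,250));rect(c,78,95,(450,250));go((453.9,253.2,66),56)
E
```

```text
key_shoulder [194.5 226. ] 0.97 [454.5 254.4  36. ]
rect z 28 42 n 3249 mean [456.2 249.3] median z 34.90328134189923 ((453.57086181640625, 253.35360717773438), (64.40699005126953, 65.03723907470703), 55.716583251953125)
rect z 78 95 n 462 mean [454.8 251.5] median z 84.4195909554589 ((454.3250427246094, 252.56320190429688), (10.588502883911133, 32.807315826416016), 57.136409759521484)
slide [-0.0484, -0.0565, 0.14] roll -0.13 now yang -124.13 g [462.4 179.3 206. ] j6 0.28
```

>>> {"method": "carry_out", "body": {
  "slide": [
    [-0.024,-0.028,0.0],
    [-0.0484,-0.0565,0.04],
    [-0.0484,-0.0565,0.08],
    [-0.0484,-0.0565,0.08],
    [-0.0484,-0.0565,0.08]
  ],
  "roll": [0,0,0,0,0],
  "claw": [0.085,0.085,0.085,0.085,0.085]
}}

```text
clock: 10.12
position: [454.8, 254.1, 282.5]
ee_rot: [0.956, -0.293, 0.001, -0.001]
contact_force: [-0.1, 0.3, -0.1]
gripper_width: 84.9
grasp_force: 0.0
```

```bash
python3 - <<'E'
from h import *
p,T,c=look(["key_shoulder"])
rect(c,28,42,(450,250));rect(c,70,95,(454,253),30);go((454,253,66),56)
E
```

```text
key_shoulder [253.  204.2] 0.71 [454.7 254.2  36. ]
rect z 28 42 n 6613 mean [456.5 251.3] median z 34.913470676063724 ((453.5583801269531, 253.39918518066406), (64.24791717529297, 64.80683898925781), 55.691349029541016)
rect z 70 95 n 1030 mean [456.  251.9] median z 84.28653235657674 ((454.3542785644531, 252.97088623046875), (10.42585277557373, 33.63423156738281), 55.77471923828125)
slide [-0.0, 0.0022, 0.0624] roll -0.07 now yang -124.07 g [455.1 254.7 128.4] j6 0.15
```

>>> {"method": "carry_out", "body": {
  "slide": [
    [0,0.0015,0.02],
    [0,0.0015,0.04],
    [0,0.0015,0.055],
    [0,0.0015,0.0625],
    [0,0.0015,0.0625]
  ],
  "roll": [0,0,0,0,0],
  "claw": [0.085,0.085,0.07,0.05,0.035]
}}

```text
clock: 10.85
position: [453.2, 253.4, 218.6]
ee_rot: [0.956, -0.292, 0.0, 0.0]
contact_force: [0.9, -0.1, -0.5]
gripper_width: 35.6
grasp_force: 0.0
```

```bash
python3 - <<'E'
from h import *
p,T,c=look([])
rect(c,70,95,(454,253),19);go((454.2,253,66),55.8)
cv2.imwrite("pics/h.png",cv2.resize(p["img"][150:384,100:412,::-1],None,fx=1.8,fy=1.8))
E
```

```text
rect z 70 95 n 2883 mean [457.4 252.8] median z 84.03481071200297 ((455.093505859375, 253.64608764648438), (31.660764694213867, 35.82670211791992), 3.6271979808807373)
slide [0.001, -0.0, -0.0017] roll 0.2 now yang -124.0 g [453.4 253.5  64.3] j6 0.15
```

View pics/h.png

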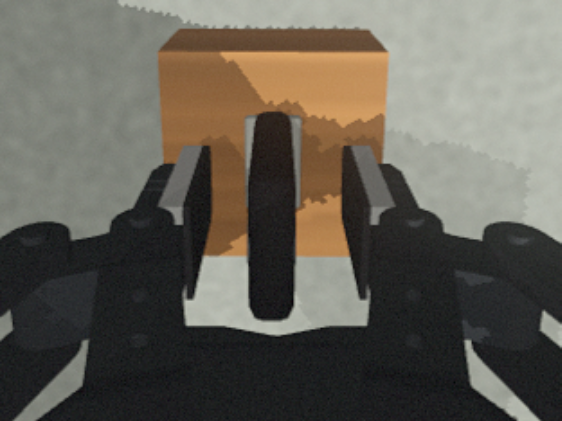

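The crop shows the handle (271,215) upright, central between the pads and parallel to them. Close and lift.

>>> {"method": "carry_out", "body": {
  "slide": [
    [0,0,0],
    [0,0,0],
    [0,0,0],
    [0,0,0],
    [0,0,0]
  ],
  "roll": [0,0,0,0,0],
  "claw": [0.02,0.012,0.005,0.003,0.003]
}}

```text
clock: 11.52
position: [453.2, 253.5, 219.1]
ee_rot: [0.956, -0.292, 0.0, -0.0]
contact_force: [-1.4, -0.4, 5.7]
gripper_width: 9.4
grasp_force: 58.9
```

>>> {"method": "carry_out", "body": {
  "slide": [
    [0,0,-0.015],
    [0,0,-0.035],
    [0,0,-0.075],
    [0,0,-0.12],
    [0,0,-0.12]
  ],
  "roll": [0,0,0,0,0],
  "claw": [0.003,0.003,0.003,0.003,0.003]
}}

```text
clock: 12.15
position: [453.5, 253.6, 342.7]
ee_rot: [0.956, -0.292, 0.002, -0.003]
contact_force: [0.1, 0.1, -1.6]
gripper_width: 9.1
grasp_force: 59.4
```

```bash
python3 - <<'E'
from h import *
s=read_state();go((524,2,190),73,s);print(s["gripper_width"],s["contact_force"],s["wrist_torque"])
E
```

```text
slide [0.1988, 0.1703, -0.0029] roll -16.99 now yang -123.99 g [454.4 254.4 188.1] j6 0.15
9.12616825007236 [ 0.11850743  0.05924761 -1.62834663] [-0.02101397  0.0151257  -0.00682556]
```

>>> {"method": "carry_out", "body": {
  "slide": [
    [0.199,0.17,-0.003],
    [0.199,0.17,-0.003],
    [0.199,0.17,-0.003],
    [0.199,0.17,-0.003],
    [0.199,0.17,-0.003],
    [0.199,0.17,-0.003],
    [0.199,0.17,-0.003],
    [0.199,0.17,-0.003]
  ],
  "roll": [-17.5,-17.5,-17.5,-17.5,-17.5,-17.5,-17.5,-17.5],
  "claw": [0.003,0.003,0.003,0.003,0.003,0.003,0.003,0.003]
}}

```text
clock: 13.15
position: [522.7, 2.3, 341.5]
ee_rot: [0.99, -0.143, -0.0, 0.0]
contact_force: [0.0, -0.2, -1.0]
gripper_width: 9.5
grasp_force: 59.4
```

```bash
python3 - <<'E'
from h import *
s=read_state();p,T,c=look(["slot_mouth","key_shoulder","lock_box"])
rect(c,80,86.4,(524,2),115);rect(c,-60,78,(524,2),14)
for r in place_of(p,"key_shoulder")[:1]:
    q=T@np.r_[0,0,0,1]; d=atz(p,r["at"],T,s["position"][2]-154.7-28.5);P=pose(s);print("shoulder in tool",P[:3,:3].T@(d-P[:3,3]))
go((524,2,190),73.6,s)
cv2.imwrite("pics/i.png",cv2.resize(p["img"][100:384,100:412,::-1],None,fx=1.8,fy=1.8))
E
```

```text
slot_mouth [251.7 196.3] 0.59 [525.7   2.1  87. ]
key_shoulder [255.1 235. ] 0.56 [474.6  14.2  36. ]
lock_box [252.8 174.9] 0.68 [523.3   2.1   0. ]
rect z 80 86.4 n 30981 mean [548.2  -5.5] median z 84.0494501749564 ((530.9696044921875, -0.4165191650390625), (140.61219787597656, 155.77658081054688), 73.6562728881836)
rect z -60 78 n 178 mean [518.7   3.2] median z 61.98205831543943 ((521.1761474609375, 2.392296314239502), (6.62952184677124, 18.903642654418945), 73.42479705810547)
shoulder in tool [  2.4   1.3 183.2]
slide [0.0014, -0.0001, -0.0032] roll 0.01 now yang -106.39 g [522.6   2.3 186.8] j6 0.97
```

View pics/i.png

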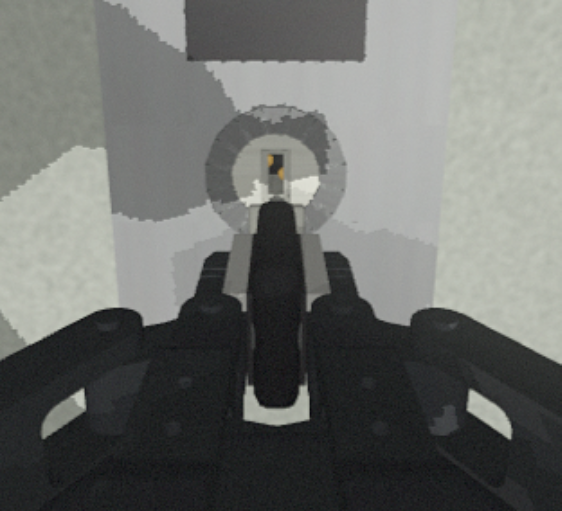

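The crop shows the slot at (276,170) with the orange pins, directly ahead of and in line with the held key. Now I'll measure key-in-hand and slot in the tool frame.

```bash
python3 - <<'E'
from h import *
s=read_state();p,T,c=look([]);P=pose(s)
ct=(c-P[:3,3])@P[:3,:3]   # tool frame
z=ct[...,2];x=ct[...,0];y=ct[...,1]
m=(abs(x)<30)&(abs(y)<7.5)&(z>125)&(z<139)
q=ct[m];print("handle top n",m.sum(),np.median(q[:,2]));
zt=np.median(q[:,2]);q=q[abs(q[:,2]-zt)<2]
print(cv2.minAreaRect(q[:,:2].astype(np.float32)))
# plug/bezel
tgt=(np.array([523.74,1.60,87])-P[:3,3])@P[:3,:3];print("box centre in tool",tgt)
w=c[...,2];r=np.hypot(x-tgt[0],y-tgt[1])
bez=(w>86)&(w<92)&(r<36)&(r>22);print("bezel n",bez.sum(),np.median(w[bez]))
b=ct[bez][:,:2]
print("bezel enclosing",cv2.minEnclosingCircle(b.astype(np.float32)))
hole=(w<83.5)&(r<15)&(w>30);h=ct[hole];print("hole x",np.percentile(h[:,0],[0,2,50,98,100]),"y",np.percentile(h[:,1],[0,2,50,98,100]))
# pixel-outline of the hole cast on plug face
hh=(w<84.5)&(r<15)&(w>-50);v,u=np.nonzero(hh)
f=np.array([(atz(p,(a,b2),T,87)-P[:3,3])@P[:3,:3] for a,b2 in zip(u,v)])
print("outline at face x",f[:,0].min(),f[:,0].max(),"y",f[:,1].min(),f[:,1].max(), cv2.minAreaRect(f[:,:2].astype(np.float32)))
E
```

```text
handle top n 2992 134.77530865490274
((1.0826091766357422, 0.5990796089172363), (14.51363754272461, 33.51395797729492), 86.24402618408203)
box centre in tool [  0.9  -0.2 254.6]
bezel n 1571 86.93800674620132
bezel enclosing ((4.144443988800049, 2.898512125015259), 33.31333541870117)
hole x [-11.  -10.8  -4.3   9.8  10.8] y [-5.7 -4.3 -0.6  4.   4.8]
outline at face x -10.033838666205504 12.393782799362816 y -14.563233926869694 9.131809413339159 ((1.4910383224487305, -1.8479747772216797), (20.939241409301758, 22.95570182800293), 65.13151550292969)
```

```bash
python3 - <<'E'
from h import *
s=read_state();p,T,c=look([]);P=pose(s)
ct=(c-P[:3,3])@P[:3,:3];z=ct[...,2];x=ct[...,0];y=ct[...,1]
for lo,hi in((12,15),(15,18),(-16,-12),(12,19),(-19,19)):
    m=(x>lo)&(x<hi)&(abs(y)<9)&(abs(z-134.8)<2);q=y[m];print(lo,hi,m.sum(),q.min(),q.max(),np.median(q))
w=c[...,2]
for d in(80,75,70,65):
    m=(w<d)&(w>50)&(abs(x)<14)&(abs(y)<9)&(z>230);print(d,m.sum(),"x",x[m].min(),x[m].max(),"y",y[m].min(),y[m].max(),np.percentile(y[m],[5,95]))
m=(abs(w-87)<1)&(abs(y)<3)&(abs(x)<20)&(z>240);print("face pts along slot line, x:",np.sort(x[m])[::max(1,m.sum()//30)])
m=(abs(w-86.5)<1)&(abs(x-1)<6)&(abs(y)<14)&(z>240);print("face y:",np.sort(y[m])[::max(1,m.sum()//30)])
E
```

```text
12 15 194 -4.516488315975503 8.86729159930185 0.631048422827274
15 18 184 -3.7523962164584286 5.032562615119829 0.6326880551677603
-16 -12 141 -4.433168205117026 5.316996630490405 0.2504004061778127
12 19 378 -4.516488315975503 8.86729159930185 0.631467163702462
-19 19 2126 -8.79678775884289 8.928791884347248 0.6308906249665005
80 159 x -8.048610365416012 8.053908615234812 y -3.6824403075439767 2.747140943554969 [-3.7  2.6]
75 117 x -8.045571262263525 7.859222924502371 y -3.680935290542995 2.747140943554969 [-3.1  2.7]
70 88 x -7.976355382573771 3.730372546727297 y -3.178638558818378 2.747140943554969 [-3.   2.7]
65 63 x -7.828476673977745 3.730372546727297 y -3.178638558818378 2.747140943554969 [-3.   2.7]
face pts along slot line, x: [13.  13.  13.  13.1 13.1 13.7 13.8 13.8 14.5 14.7 15.2 15.9 16.  16.
 16.  16.2 16.7 16.8 17.4 17.5 17.5 17.5 17.5 17.7 18.2 18.2 18.2 18.2
 18.4 18.9 19.  19.  19.  19.  19.7 19.9 19.9 19.9 19.9 20. ]
face y: [-14.  -13.8 -13.1 -12.4 -11.7 -11.  -10.9 -10.2  -9.5  -9.4  -8.7  -8.7
  -7.9  -7.2  -6.5  -5.8   5.4   6.2   6.2   6.9   7.7   7.7   8.4   9.1
   9.2   9.9  10.6  10.7  11.4  12.1  12.2  12.9  13.6]
```

>>> {"method": "carry_out", "body": {
  "slide": [
    [0,-0.0008,0.02],
    [0,-0.0008,0.036],
    [0,-0.0008,0.04],
    [0,-0.0008,0.043],
    [0,-0.0008,0.046],
    [0,-0.0008,0.048],
    [0,-0.0008,0.048]
  ],
  "roll": [0,0,0,0,0,0,0],
  "claw": [0.003,0.003,0.003,0.003,0.003,0.003,0.003]
}}

```text
clock: 14.38
position: [523.1, 1.8, 293.7]
ee_rot: [0.99, -0.144, 0.0, -0.0]
contact_force: [-0.1, 0.1, 0.2]
gripper_width: 9.1
grasp_force: 59.4
```

```bash
python3 - <<'E'
from h import *
s=read_state();go((523.7,1.6,87+58.1),73.6,s);print(s["contact_force"],s["wrist_torque"])
p,T,c=look(["key_shoulder","slot_mouth"])
cv2.imwrite("pics/j.png",cv2.resize(p["img"][100:384,100:412,::-1],None,fx=1.8,fy=1.8))
E
```

```text
slide [0.0006, 0.0001, -0.0061] roll -0.11 now yang -106.51 g [523.2   1.8 139. ] j6 0.97
[-0.10773675  0.05230817  0.22230686] [-0.01898024 -0.01244134  0.00103369]
key_shoulder [252.3 235.7] 0.9 [494.8  10.6  36. ]
key_shoulder [ 29.9 323. ] 0.16 [472.2 213.5  36. ]
slot_mouth [250.8 219.5] 0.67 [525.7   2.2  87. ]
```

View pics/j.png

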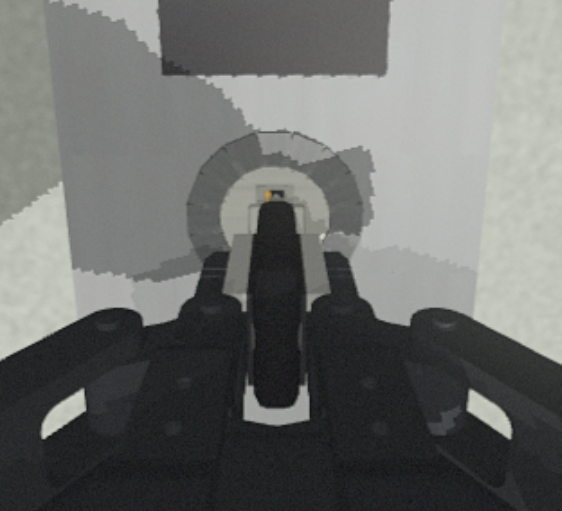

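Last picture: the blade's tip is in the slot mouth (276,200) with no force. I'll work it in with yaw rocking.

>>> {"method": "carry_out", "body": {
  "slide": [
    [0,0,0.002],
    [0,0,0.004],
    [0,0,0.005],
    [0,0,0.006],
    [0,0,0.0075],
    [0,0,0.009],
    [0,0,0.0105],
    [0,0,0.012]
  ],
  "roll": [3,-3,3,-3,3,-3,3,0],
  "claw": [0.003,0.003,0.003,0.003,0.003,0.003,0.003,0.003]
}}

```text
clock: 15.52
position: [523.5, 1.7, 282.6]
ee_rot: [0.99, -0.143, 0.001, 0.0]
contact_force: [-1.6, -2.0, 5.4]
gripper_width: 9.4
grasp_force: 60.2
```

>>> {"method": "carry_out", "body": {
  "slide": [
    [0,0,0.0015],
    [0,0,0.003],
    [0,0,0.0045],
    [0,0,0.006],
    [0,0,0.007],
    [0,0,0.008],
    [0,0,0.0085],
    [0,0,0.0085]
  ],
  "roll": [3,-3,3,-3,3,-3,3,0],
  "claw": [0.003,0.003,0.003,0.003,0.003,0.003,0.003,0.003]
}}

```text
clock: 16.52
position: [523.9, 2.0, 273.9]
ee_rot: [0.99, -0.143, 0.002, -0.001]
contact_force: [1.5, -1.0, -1.1]
gripper_width: 9.5
grasp_force: 59.4
```

```bash
cat > st.py <<'E'
from h import *
np.set_printoptions(precision=2,suppress=True)
s=read_state();go((523.7,1.6,117.1),73.6,s);print(s["clock"],s["contact_force"],s["wrist_torque"],s["gripper_width"],s["grasp_force"])
p,T,c=look([]);P=pose(s);ct=(c-P[:3,3])@P[:3,:3];z=ct[...,2];x=ct[...,0];y=ct[...,1]
m=(x>12)&(x<19)&(abs(y)<6)&(z>115)&(z<142);zt=np.median(z[m]);print("handle top tool z",zt,"world z",np.median(c[...,2][m]),"key tip above counter",np.median(c[...,2][m])-78)
E
python3 st.py
```

```text
slide [-0.0005, 0.0007, 0.0021] roll -0.08 now yang -106.48 g [524.4   2.1 119.2] j6 0.97
16.525 [ 1.55 -1.02 -1.06] [ 0.01 -0.52 -0.12] 9.500209562021263 59.36600625514984
handle top tool z 135.49068077338444 world z 138.44415839319666 key tip above counter 60.44415839319666
```

>>> {"method": "carry_out", "body": {
  "slide": [
    [0,0,0.001],
    [0,0,0.002],
    [0,0,0.0025],
    [0,0,0.003],
    [0,0,0.003],
    [0,0,0.003]
  ],
  "roll": [3,-3,3,-3,3,0],
  "claw": [0.003,0.003,0.003,0.003,0.003,0.003]
}}

```text
clock: 17.32
position: [523.9, 2.0, 270.9]
ee_rot: [0.99, -0.143, 0.001, -0.0]
contact_force: [0.9, 0.5, 0.5]
gripper_width: 9.5
grasp_force: 59.7
```

```bash
python3 st.py
```

```text
slide [-0.0004, 0.0007, -0.0009] roll -0.09 now yang -106.49 g [524.3   2.1 116.2] j6 0.97
17.325 [0.92 0.45 0.51] [ 0.05 -0.38 -0.15] 9.501631363048283 59.65825438499451
handle top tool z 135.44122948722483 world z 135.47189932720573 key tip above counter 57.47189932720573
```

>>> {"method": "carry_out", "body": {
  "slide": [
    [0,0,0.0005],
    [0,0,0.001],
    [0,0,0.0015],
    [0,0,0.0015],
    [0,0,0.0015]
  ],
  "roll": [3,-3,3,-3,0],
  "claw": [0.003,0.003,0.003,0.003,0.003]
}}

```text
clock: 18.0
position: [523.8, 2.1, 270.1]
ee_rot: [0.99, -0.144, 0.001, -0.0]
contact_force: [-0.4, 0.7, 5.7]
gripper_width: 8.9
grasp_force: 60.5
```

```bash
python3 st.py
```

```text
slide [-0.0004, 0.0007, -0.0017] roll -0.19 now yang -106.59 g [524.3   2.1 115.4] j6 0.97
18.0 [-0.37  0.71  5.73] [ 0.23  0.27 -0.02] 8.947302975272011 60.47705411911011
handle top tool z 135.56131303585727 world z 134.5843698512948 key tip above counter 56.58436985129481
```

>>> {"method": "carry_out", "body": {
  "slide": [
    [0,0,0.0005],
    [0,0,0.001],
    [0,0,0.0015],
    [0,0,0.0015]
  ],
  "roll": [3,-3,3,0],
  "claw": [0.003,0.003,0.003,0.003]
}}

```text
clock: 18.55
position: [524.1, 2.1, 270.0]
ee_rot: [0.99, -0.143, 0.002, -0.0]
contact_force: [-2.2, 0.6, 12.5]
gripper_width: 9.5
grasp_force: 61.5
```

```bash
python3 st.py
```

```text
slide [-0.0009, 0.0007, -0.0018] roll -0.03 now yang -106.43 g [524.8   2.  115.3] j6 0.97
18.55 [-2.19  0.65 12.5 ] [ 0.15  0.73 -0.  ] 9.464529572499476 61.53980612754822
handle top tool z 135.57909826199693 world z 134.49113718139876 key tip above counter 56.491137181398756
```

The key is bottomed: pushing 1.5 mm further adds only force, no motion. Now turn clockwise (positive roll).

>>> {"method": "carry_out", "body": {
  "slide": [
    [0,0,0],
    [0,0,0],
    [0,0,0],
    [0,0,0],
    [0,0,0],
    [0,0,0],
    [0,0,0]
  ],
  "roll": [8,16,24,32,40,48,48],
  "claw": [0.003,0.003,0.003,0.003,0.003,0.003,0.003]
}}

```text
clock: 19.48
position: [524.2, 2.1, 270.0]
ee_rot: [0.846, -0.534, 0.002, -0.001]
contact_force: [-1.6, 1.0, 12.3]
gripper_width: 9.1
grasp_force: 61.4
```

```bash
python3 st.py
```

```text
slide [-0.0, 0.0013, -0.0018] roll -48.11 now yang -154.51 g [524.9   2.1 115.3] j6 0.13
19.475 [-1.58  0.99 12.3 ] [0.26 0.7  0.01] 9.075102181619968 61.397502422332764
handle top tool z 135.4789854358241 world z 134.56392875701675 key tip above counter 56.563928757016754
```

>>> {"method": "carry_out", "body": {
  "slide": [
    [0,0,0],
    [0,0,0],
    [0,0,0],
    [0,0,0],
    [0,0,0],
    [0,0,0],
    [0,0,0],
    [0,0,0]
  ],
  "roll": [8,16,24,32,40,46,48,48],
  "claw": [0.003,0.003,0.003,0.003,0.003,0.003,0.003,0.003]
}}

```text
clock: 20.52
position: [524.3, 2.2, 270.0]
ee_rot: [-0.556, 0.831, -0.001, 0.002]
contact_force: [-1.2, 0.8, 12.2]
gripper_width: 9.5
grasp_force: 61.3
```

```bash
sed -i 's/go((523.7,1.6,117.1),73.6,s)/go((523.7,1.6,117.1),None,s)/' st.py; cat >> st.py <<'E'
q=ct[(abs(x)<18)&(abs(z-zt)<1.2)&(abs(y)<6.5)]
print("handle yaw in tool",np.degrees(np.arctan(np.polyfit(q[:,0],q[:,1],1)[0])))
E
python3 st.py
```

```text
slide [0.0011, 0.0011, -0.0018] roll 0 now yang 157.54 g [525.1   2.2 115.3] j6 -0.71
20.525 [-1.21  0.75 12.23] [0.25 0.61 0.13] 9.453735516644368 61.32675647735596
handle top tool z 135.4574196936096 world z 134.53551830045618 key tip above counter 56.535518300456175
handle yaw in tool 0.34673678521886037
```

Turned 96°, with the spring torque showing (0.13 N m). Take up the play to the hard stop.

>>> {"method": "carry_out", "body": {
  "slide": [
    [0,0,0],
    [0,0,0],
    [0,0,0]
  ],
  "roll": [2,4,4],
  "claw": [0.003,0.003,0.003]
}}

```text
clock: 20.95
position: [524.3, 2.2, 270.0]
ee_rot: [-0.527, 0.85, -0.001, 0.002]
contact_force: [-1.5, 0.5, 13.0]
gripper_width: 9.5
grasp_force: 61.4
```

```bash
python3 st.py
```

```text
slide [0.0012, 0.001, -0.0018] roll 0 now yang 153.57 g [525.1   2.2 115.3] j6 -0.78
20.95 [-1.53  0.46 13.  ] [0.21 0.61 0.19] 9.508317782874606 61.371814012527466
handle top tool z 135.51490264505128 world z 134.49011302969484 key tip above counter 56.49011302969484
handle yaw in tool 0.27120698276254274
```

>>> {"method": "carry_out", "body": {
  "slide": [
    [0,0,0],
    [0,0,0],
    [0,0,0]
  ],
  "roll": [2,4,4],
  "claw": [0.003,0.003,0.003]
}}

```text
clock: 21.38
position: [524.4, 2.3, 270.0]
ee_rot: [-0.497, 0.867, -0.001, 0.002]
contact_force: [-0.8, 0.6, 11.5]
gripper_width: 9.2
grasp_force: 61.6
```

```bash
python3 st.py
```

```text
slide [0.0013, 0.0009, -0.0018] roll 0 now yang 149.67 g [525.2   2.2 115.3] j6 -0.85
21.375 [-0.81  0.64 11.46] [0.23 0.55 0.59] 9.223755134269565 61.5832257270813
handle top tool z 135.40837103387102 world z 134.5765472751467 key tip above counter 56.57654727514671
handle yaw in tool -0.5069647766580162
```

The torque jumped to 0.59 N m, so the plug is on its stop, the key is still seated and the grip is firm.

```bash
python3 -c "
from bench import *
print(job_done())"
```

```text
the job is handed in; nothing more can be done
None
```

I handed the job in at about 21 s: the trigger was squeezed and sprang back, and the key is fully home, turned clockwise to its stop and still gripped. No verdict came back.

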